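Feel for the hidden hood release of a slide processor and press it

ROBOT

A 6-joint arm with a two-finger parallel gripper is mounted at the origin on the work surface. World frame = base frame: x ahead of the robot, y to its left, z up, the work surface at z = 0. Lengths are in m, angles in rad, forces in N, time in s.
With the tool pointing down it reaches from about 0.275 to 0.725 m from the base axis. Payload 15.9 kg.
Tool frame: the origin (TCP) lies midway between the tips of the shut fingers; the grasp point (between the pads) lies 19 mm behind it (r.pinch_z is the distance from the TCP to the grasp point, in m); z points along the fingers, y is the direction in which the jaws open and shut (so a half turn about z gives the same grasp; the last joint's range is limited). The gripper opens to 85 mm and grips with 20 to 120 N. Pads are 22 mm wide; open, the fingers measure 114 mm over their backs; the gripper's body (76 mm by 85 mm) begins 54 mm behind the grasp point. The pads swing forward as they close: fully open they stand 13 mm farther back than shut.
Start: joints at [1.232, 0.213, -0.034, 1.323, 0, 1.571], TCP at [0.166, 0.472, 0.231] pointing down, gripper open.
Joint ranges: [-2.98, 2.98], [-0.74, 1.72], [-1.14, 1.35], [-2.1, 2.04], [-1.57, 1.44], [-3.14, 3.14]. Speed limits (rad/s): [1.89, 1.89, 2.39, 2.57, 3.14, 3.14].

INTERFACE

Orientations are given as [roll, pitch, yaw] about the fixed x, y, z axes, in that order (R = Rz(yaw) Ry(pitch) Rx(roll)).
In Python, from workcell import r gives the robot as it stands. The module is installed in compiled form; this text tells all that it offers.
- The arm moves only by the tool arm_command, never from a script. Its argument "moves" is a list of rows, each a list of 5 numbers: the opening, from 0 (shut) to 1 (fully open), then the shift along the world's x, y, z in m, then the turn about the world's z in degrees. A call has 1 to 12 rows; each row is the pose to reach, as a shift and turn from the pose measured when the call began; what a row does not reach only later rows make up. A row lasts 1/8 s, in which the tool goes at most 62.5 mm and 10.7 degrees, less where a joint would pass 70% of its speed; a pose out of reach is approached as far as the arm can. A call with a gripper value outside its range is refused whole. The fingers move at their own pace and stop on an object; "grip_force" is the grip in N (left out, the last holds). Time passes only in rows, so rows that repeat a pose let the fingers close. It gives the time, the measured TCP pose, the force and the opening at its end, in the units of the state.
- r.observe(): the state, without advancing time (a new reading comes with each control period).
- r.grab_frame(name): name is "side" or "top"; returns a dict with "frame" (480x640x3 uint8, red, green, blue), "vfov" (degrees; the focal length in pixels is half the picture's height over the tangent of half this angle, whatever the lens; pixels are square), "cx", "cy" (the principal point, pixels), "rvec" (rotation vector, rad) and "tvec" (3), from world to camera coordinates, as OpenCV has them. Camera axes: x right, y down, z forward; pixel columns grow to the right and rows downward; lengths in m; the calibration is good to about 2 mm. A picture is of the moment at which its call begins. There is no depth.
- r.job_done(): hands the job in, once; it reports no verdict.
The state is a dict: "time": time; "joint_pos": joint angles; "qvel": joint speeds; "effort": joint torques, N m; "tool_pos": TCP position; "tcp_rot": TCP orientation; "force": force on the tool from outside, world axes, zero at the start; "ft_torque": the same for the moment, N m; "gripper_width": finger opening in m.
Only numpy, scipy, OpenCV 4.12 (cv2) and the standard library are available. Lean on these libraries where they do the work, as an engineer would, in place of code of your own. Each camera call takes 0.05 s, during which the arm holds its last target. There are 200 camera calls.

TASK

Open the hood of the slide processor: its release key is hidden in a notch somewhere along the raised rail on the machine's front edge, the edge nearest the robot. Put a closed fingertip on top of the rail at its left end as seen from the robot, feel along it to the right, touching it as you go, until you find the notch, then press the key inside fully home so that the hood pops ajar by itself, and come away. Do not push or lift the hood with the hand, and leave the bottle, jar, measuring cylinder and slide box standing where they are.

Things in the scene. Friction and masses are not known exactly. Their poses are not given: they have to be found in the camera images.
- case: Low white and grey slide processor, fixed, 260 mm deep (x) by 490 mm wide (y). Origin: centre of its underside; x points away from the front (robot side), y to the left seen from the robot, z up. Along its front edge runs a rigid grey rail; at both ends the rail runs into white end housings (115 mm wide, tops at z = 108 mm).
- rail_left (a point): Left end of the exposed rail: centre line of its flat top, at the case's (-122, +130, 105) mm; axes as the case. The rail is 16 mm thick (x) and stands 30 mm above the deck, so a fingertip may overhang on both sides.
- rail_right (a point): Right end of the exposed rail, on top, at the case's (-122, -130, 105) mm. Somewhere in the rail is one notch, a gap 48 mm wide along y, open to front and back; its centre lies anywhere from y = +30 to -75 mm of the case (100 to 205 mm from the rail's left end), differs every time and is not told: find it by touch or by looking.
- release_key (a joint): Grey key bar, 14 mm thick, that runs inside the rail and is bare only at the bottom of the notch, its top 8 mm below the rail's top (z = 97 mm). 0 = up, 0.008 m = fully home at a hard stop, 16 mm below the rail's top. Pressed straight down it yields at about 5 to 8 N and stays where it is left; it raises the hood in proportion, 20 rad per m.
- hood: White plate 135 (x) by 250 (y) by 16 mm with a black panel, lying on the deck behind the rail, in front of a white rear housing. Origin on its hinge at the rear edge, at the case's (60, 0, 76) mm; axes as the case when shut. Shut, its front edge is 39 mm behind the rail's back face, its top at z = 93 mm; key fully home, it is tilted 0.16 rad, the front edge 21 mm higher.
- reagent: Loose amber bottle, 54 mm in diameter, 120 mm high, standing on the bench in front of the machine to the left; origin centre of its underside. Bystander.
- jar: Loose clear jar, 36 mm in diameter, 55 mm high, standing on the rear part of the left end housing; origin centre of its underside. Bystander.
- cylinder: Loose glass measuring cylinder, foot 72 mm in diameter, 174 mm high, standing on the bench beside the machine's right end; origin centre of its underside. Bystander.
- slidebox: Loose flat blue box 85 x 60 x 30 mm lying on the bench in front of the machine to the right; origin centre of its underside. Bystander.

How it is judged:
On the way, in this order (a step that is already met when the one before it is completed fails the run):
1. a fingertip rests on the top of the rail at its left end (85 to 155 mm left of the machine's middle) (contact force between the fingers and case above 0.5 N and x of the grasp point in the frame of case between -0.157 and -0.087 m and z of the grasp point in the frame of case above 0.118 m and y of the grasp point in the frame of case between 0.085 and 0.155 m), for 0.05 s.
2. farther to the right a fingertip touches the top of the rail again or still (less than 80 mm left of the middle) (contact force between the fingers and case above 0.5 N and x of the grasp point in the frame of case between -0.157 and -0.087 m and z of the grasp point in the frame of case above 0.118 m and y of the grasp point in the frame of case between -0.155 and 0.08 m and value of joint release_key below 0.003 m), for 0.05 s.
3. a fingertip presses the key in the notch home, at least 6 of its 8 mm (value of joint release_key above 0.006 m and contact force between the fingers and case above 0.5 N), for 0.05 s.
At the end, for the whole second after the job is handed in: The key is down by more than 6 mm of its 8 mm and stays down, and the hood stands ajar, tilted by more than 0.115 rad (value of joint release_key above 0.006 m and angle between hood's own z axis and vertical above 0.115 rad); the robot touches nothing.
It fails at once if the robot pushes or lifts the hood with more than 3 N (contact force between any of the fingers, the arm and hood above 3 N).
It fails at once if the amber reagent bottle is moved by more than 25 mm (carried, lifted or knocked) or tipped (distance of reagent from where it was at the start of the episode above 0.025 m or angle between reagent's own z axis and vertical above 0.4 rad).
It fails at once if the specimen jar is moved by more than 25 mm (carried, lifted or knocked) or tipped (distance of jar from where it was at the start of the episode above 0.025 m or angle between jar's own z axis and vertical above 0.4 rad).
It fails at once if the measuring cylinder is moved by more than 25 mm (carried, lifted or knocked) or tipped (distance of cylinder from where it was at the start of the episode above 0.025 m or angle between cylinder's own z axis and vertical above 0.4 rad).
It fails at once if the slide box is moved by more than 25 mm (carried, lifted or knocked) or tipped (distance of slidebox from where it was at the start of the episode above 0.025 m or angle between slidebox's own z axis and vertical above 0.4 rad).
It also fails if it takes over 64 s, if anything falls off the work surface, if the arm or the gripper's body presses on something with over 40 N, if the wrist force passes 120 N, or if a joint passes its speed limit or range.

## Working session

There is one attempt and no reset: what is moved stays moved. The work goes in short steps, Python scripts to look and compute and a tool call to move; the robot and the scene stay as the last step left them, time stands still between calls to the robot, and variables do not carry over. Pictures are saved under pics/ and viewed, about 8 in all and at most 12, crops included, and the job is handed in when it is done.

Besides the shell and the picture viewer there is one more tool, called after "Request:" by a JSON object that holds its "fn" and its "kwargs". arm_command: Moves the arm, as the interface text tells. Its arguments: {"type":"object","properties":{"moves":{"type":"array"},"grip_force":{"type":"number"}},"required":["moves"]}

```bash
mkdir -p pics
python3 - <<'E'
from workcell import r
import cv2
s=r.observe();print({k:s[k] for k in("time","tool_pos","tcp_rot","force","gripper_width")},r.pinch_z)
for n in("top","side"):
    f=r.grab_frame(n);cv2.imwrite(f"pics/{n}0.png",f["frame"][:,:,::-1]);print(n,f["vfov"],f["cx"],f["cy"],f["rvec"],f["tvec"])
E
```

```text
{'time': 0.0, 'tool_pos': array([0.16606107, 0.47126605, 0.23083502]), 'tcp_rot': array([-3.14051239e+00,  3.15726627e-05,  2.80284188e+00]), 'force': array([-0.14780424,  0.24039858, -0.1760546 ]), 'gripper_width': 0.0852210302977533} 0.0187
top 45.7303456040336 324.2814860949664 240.4468498720571 [ 2.11951719 -2.12006891  0.19601121] [-0.00377598  0.54904529  1.09465982]
side 56.49106154072562 320.916188216238 243.4265141240279 [ 2.07680018 -0.23917543  0.14905793] [-0.53860889  0.13394165  0.97175271]
```

View pics/top0.png

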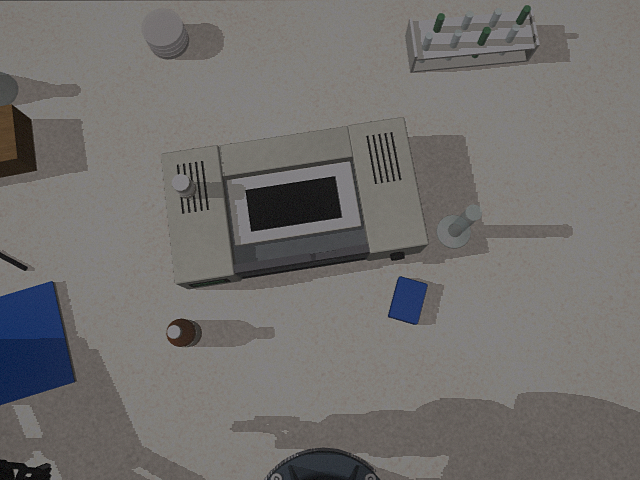

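View pics/side0.png

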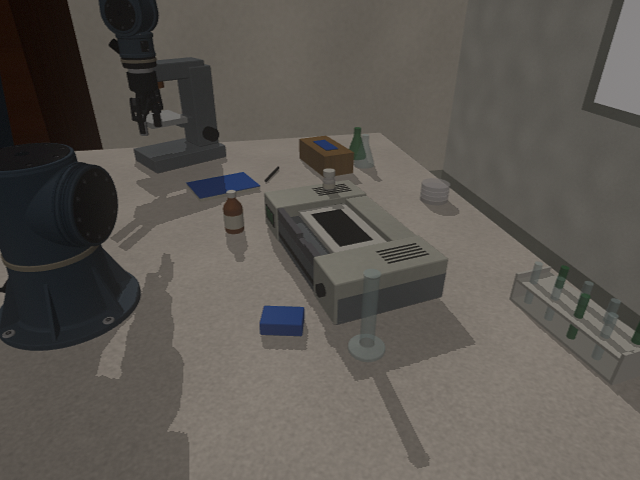

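The top view shows the case with its top corners near (162,154), (404,118), (427,247) and (177,287). The rail lies along (233,270)-(368,250). I'll enlarge it.

Run:
```python
import cv2,numpy as np
t=cv2.imread("pics/top0.png");s=cv2.imread("pics/side0.png")
def g(c,w): return cv2.resize(cv2.convertScaleAbs(c,alpha=1.8,beta=20),(800,int(800*c.shape[0]/c.shape[1])),interpolation=cv2.INTER_CUBIC)
cv2.imwrite("pics/c_top.png",g(t[220:300,220:380],0))
cv2.imwrite("pics/c_all.png",g(t[105:300,150:440],0))
cv2.imwrite("pics/c_side.png",g(s[185:305,255:415],0))
```

```text
(no output)
```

View pics/c_top.png

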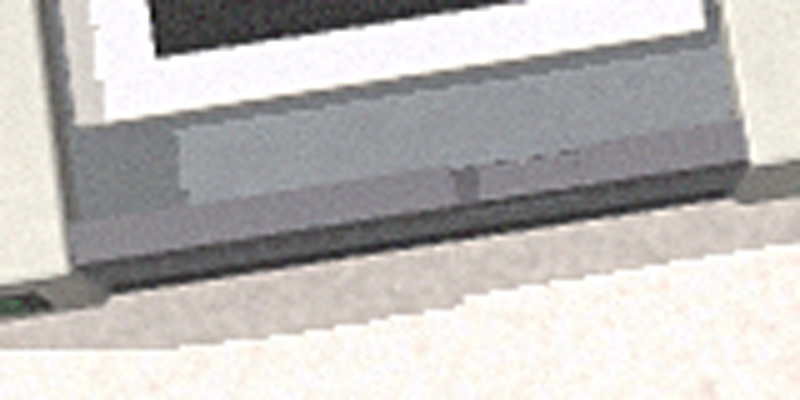

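View pics/c_all.png

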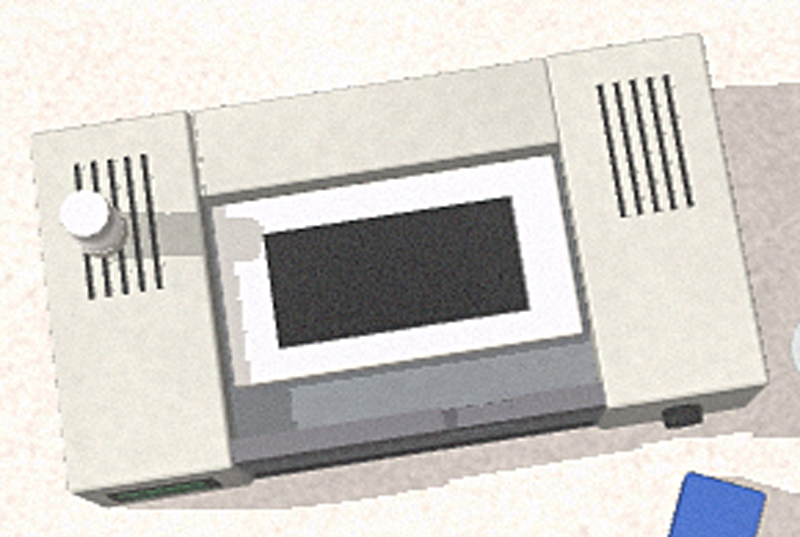

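View pics/c_side.png

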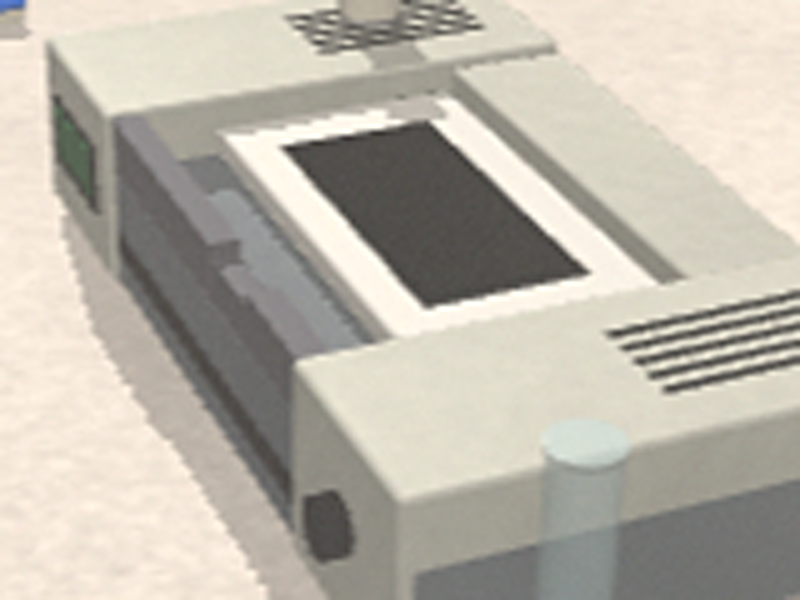

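The crops show a notch. Its left edge and shadow are at about (311,256) in the top view, and a jagged back edge runs to about (337,251). I'll ray-cast to get the case pose and the notch.

```bash
cat > h.py <<'E'
import numpy as np,cv2
from workcell import r
def cal(n):
    f=r.grab_frame(n);fl=240/np.tan(np.radians(f["vfov"]/2))
    return f["frame"],np.array([[fl,0,f["cx"]],[0,fl,f["cy"]],[0,0,1]]),cv2.Rodrigues(np.array(f["rvec"]))[0],np.array(f["tvec"])
def ray(c,px,z):
    _,K,R,t=c;d=R.T@np.linalg.inv(K)@np.array([*px,1.]);o=-R.T@t
    return o+d*(z-o[2])/d[2]
E
python3 - <<'E'
from h import *
c=cal("top");s=cal("side")
C=np.array([[130,245],[130,-245],[-130,-245],[-130,245]])/1e3
P=np.array([ray(c,p,.108)[:2] for p in [(162,152.8),(404.8,117.7),(427.6,244.5),(175.4,282.6)]])
k=.275/2.9
m,a=P.mean(0),C.mean(0);H=(C-a).T@(P-m);U,_,V=np.linalg.svd(H);R=(U@V).T
print("case",m,np.degrees(np.arctan2(R[1,0],R[0,0])),"res mm",((C@R.T+m-P)*1e3).round(1).tolist())
inv=lambda p:((p[:2]-m)@R*1e3).round(1)
for n,p in dict(nl=(220+455/5,220+182/5),nr=(220+585/5,220+165/5),rl=(220+72/5,220+240/5),rr=(220+745/5,220+143/5)).items(): print(n,inv(ray(c,p,.105)))
for n,p in dict(l1=(240,240),k1=(225,270),k2=(250,290)).items(): print("side",n,inv(ray(s,(255+p[0]/5,185+p[1]/5),.105)),inv(ray(s,(255+p[0]/5,185+p[1]/5),.097)))
for n,p in dict(RL=(-122,130),mid=(-122,75),N=(-122,-41)).items(): print(n,np.array(p)/1e3@R.T+m)
for n,q,z in(("bottle",(180,332),.12),("box",(408,300),.03)):print(n,ray(c,q,z), inv(ray(c,q,z)))
E
```

```text
case [0.62258487 0.05683645] 8.574590928854121 res mm [[-0.3, 1.9], [-0.0, -1.2], [0.3, -3.2], [0.1, 2.4]]
nl [-118.7  -18.2]
nr [-119.6  -68.3]
rl [-119.   129.3]
rr [-120.4 -130.1]
side l1 [-111.   -17.1] [-106.    -3.1]
side k1 [-127.3  -41.8] [-122.6  -28.2]
side k2 [-123.   -63.4] [-118.3  -50.1]
RL [0.48256592 0.16719357]
mid [0.49076624 0.11280833]
N [ 0.50806148 -0.00189509]
bottle [0.36477771 0.2610772  0.12      ] [-224.5  240.4]
box [ 0.43111466 -0.17233965  0.03      ] [-223.5 -198.1]
```

Request:
{"fn": "arm_command", "kwargs": {"moves": [[0,0.04,-0.04,0,-10],[0,0.08,-0.08,0,-20],[0,0.12,-0.12,0,-30],[0,0.16,-0.16,0,-40],[0,0.2,-0.2,0,-50],[0,0.24,-0.24,0,-60],[0,0.28,-0.28,0,-62],[0,0.32,-0.324,0,-62],[0,0.32,-0.324,0,-62],[0,0.32,-0.324,-0.05,-62],[0,0.32,-0.324,-0.09,-62],[0,0.32,-0.324,-0.1,-62]], "grip_force": 40}}

```text
time: 1.7
tool_pos: [0.4843, 0.1475, 0.1292]
tcp_rot: [-3.137, 0.0, 1.721]
force: [-0.6, 0.4, 0.9]
gripper_width: -0.0002
```

Request:
{"fn": "arm_command", "kwargs": {"moves": [[0,0.001,0,-0.01,0],[0,0.001,0,-0.018,0],[0,0.001,0,-0.021,0],[0,0.001,0,-0.022,0],[0,0.001,0,-0.022,0]]}}

```text
time: 2.33
tool_pos: [0.4855, 0.1475, 0.1075]
tcp_rot: [-3.138, 0.0, 1.721]
force: [-0.3, 0.1, -0.2]
gripper_width: -0.0002
```

Run:
```python
from h import *
c=cal("side");cv2.imwrite("pics/s1.png",cv2.resize(cv2.convertScaleAbs(c[0][90:310,215:475,::-1],alpha=1.8,beta=20),None,fx=3,fy=2.7))
print(r.observe()["force"],r.observe()["tool_pos"])
```

```text
[-0.20120027  0.55547558 -0.04974161] [0.48552171 0.14751466 0.10748193]
```

View pics/s1.png

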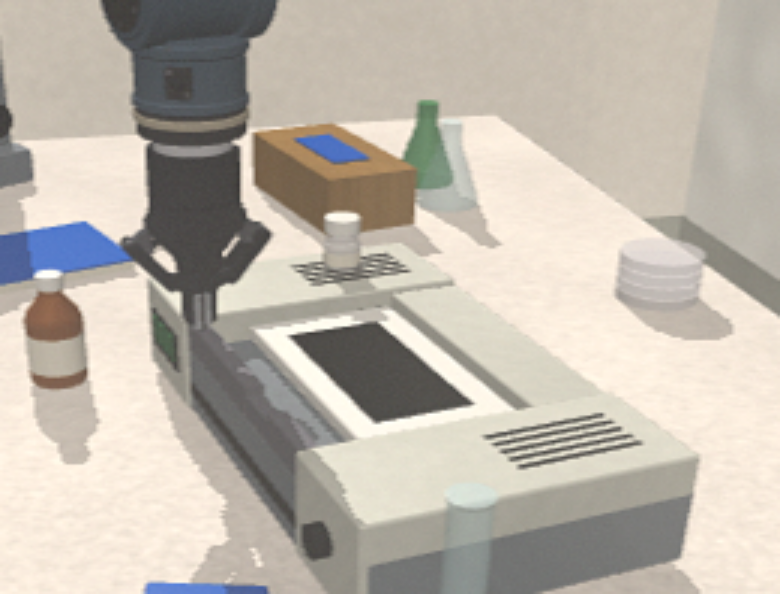

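The shut fingertip stands just above the left end of the rail, at about (200,320) in the crop, and is clear of everything. Next I go down in 1 mm steps.

Request:
{"fn": "arm_command", "kwargs": {"moves": [[0,0,0,-0.001,0],[0,0,0,-0.002,0],[0,0,0,-0.003,0],[0,0,0,-0.003,0]]}}

```text
time: 2.88
tool_pos: [0.4856, 0.1475, 0.105]
tcp_rot: [-3.138, 0.0, 1.721]
force: [-4.0, -0.2, 9.3]
gripper_width: 0.0
```

Request:
{"fn": "arm_command", "kwargs": {"moves": [[0,0,0,0,0],[0,0.0015,-0.01,-0.0005,0],[0,0.003,-0.02,-0.0005,0],[0,0.0045,-0.03,-0.0005,0],[0,0.006,-0.04,-0.0005,0],[0,0.0075,-0.05,-0.0005,0],[0,0.0075,-0.05,-0.0005,0]]}}

```text
time: 3.75
tool_pos: [0.4938, 0.0967, 0.105]
tcp_rot: [-3.14, 0.001, 1.721]
force: [0.9, -3.2, 8.4]
gripper_width: 0.0001
```

Run:
```python
from h import *
for i in range(2):
    c=cal("top");s=r.observe();print(s["force"],s["tool_pos"])
a=np.radians(8.57);R=np.array([[np.cos(a),-np.sin(a)],[np.sin(a),np.cos(a)]])
print((s["tool_pos"][:2]-[.6226,.0568])@R*1e3)
```

```text
[ 1.46428628 -3.7708613   8.50985025] [0.49382134 0.09669174 0.1050054 ]
[ 0.57286797 -4.30161177  7.66570351] [0.49381189 0.09669709 0.10500187]
[-121.40476023   58.64331997]
```

Request:
{"fn": "arm_command", "kwargs": {"moves": [[0,0.0015,-0.01,-0.0005,0],[0,0.003,-0.02,-0.0005,0],[0,0.0045,-0.03,-0.0005,0],[0,0.006,-0.04,-0.0005,0],[0,0.0075,-0.05,-0.0005,0],[0,0.0085,-0.058,-0.0005,0],[0,0.0085,-0.058,-0.0005,0]]}}

```text
time: 4.72
tool_pos: [0.503, 0.038, 0.105]
tcp_rot: [-3.141, 0.001, 1.72]
force: [0.8, -1.7, 7.4]
gripper_width: -0.0001
```

Request:
{"fn": "arm_command", "kwargs": {"moves": [[0,0.0015,-0.01,-0.0005,0],[0,0.002,-0.015,-0.0005,0],[0,0.002,-0.015,-0.0005,0]]}}

```text
time: 5.1
tool_pos: [0.5055, 0.0225, 0.105]
tcp_rot: [3.141, 0.001, 1.72]
force: [0.8, 0.8, 7.6]
gripper_width: 0.0
```

Request:
{"fn": "arm_command", "kwargs": {"moves": [[0,0.001,-0.005,-0.0005,0],[0,0.0015,-0.01,-0.0005,0],[0,0.0015,-0.01,-0.0005,0]]}}

```text
time: 5.48
tool_pos: [0.5069, 0.012, 0.1043]
tcp_rot: [3.141, 0.001, 1.719]
force: [-0.3, -0.4, 0.7]
gripper_width: -0.0003
```

Contact is lost at case y of about -27 mm, which agrees with the camera's notch left edge near -17. I'll move to the centre at about -41 and press down.

Request:
{"fn": "arm_command", "kwargs": {"moves": [[0,0.001,-0.007,0,0],[0,0.002,-0.014,0,0],[0,0.002,-0.014,-0.003,0],[0,0.002,-0.014,-0.006,0],[0,0.002,-0.014,-0.008,0],[0,0.002,-0.014,-0.008,0]]}}

```text
time: 6.22
tool_pos: [0.5088, -0.0019, 0.0961]
tcp_rot: [3.141, 0.001, 1.719]
force: [-0.4, 0.1, 0.7]
gripper_width: -0.0001
```

Request:
{"fn": "arm_command", "kwargs": {"moves": [[0,0,0,-0.002,0],[0,0,0,-0.004,0],[0,0,0,-0.006,0],[0,0,0,-0.008,0],[0,0,0,-0.0085,0],[0,0,0,-0.0085,0]]}}

```text
time: 6.98
tool_pos: [0.5091, -0.0019, 0.0887]
tcp_rot: [3.14, 0.002, 1.719]
force: [-6.9, -0.6, 20.8]
gripper_width: 0.0
```

The tip is at the hard stop: 20.8 N at z = 0.0887. I'll hold briefly, then go straight up and away toward the robot.

Request:
{"fn": "arm_command", "kwargs": {"moves": [[0,0,0,0,0],[0,0,0,0.005,0],[0,0,0,0.03,0],[0,0,0,0.07,0],[0,0,0,0.12,0],[0,-0.05,0,0.13,0],[0,-0.09,0,0.13,0],[0,-0.09,0,0.13,0]]}}

```text
time: 7.98
tool_pos: [0.4173, -0.0018, 0.2193]
tcp_rot: [3.139, 0.002, 1.719]
force: [0.7, -0.5, 0.5]
gripper_width: 0.0
```

Run:
```python
from h import *
c=cal("side");cv2.imwrite("pics/s2.png",cv2.resize(cv2.convertScaleAbs(c[0][90:310,215:475,::-1],alpha=1.8,beta=20),None,fx=3,fy=2.7))
print(r.observe()["force"],r.observe()["tool_pos"])
```

```text
[ 0.05060007 -1.15037387  0.06342523] [ 0.41867243 -0.00184185  0.21926161]
```

View pics/s2.png

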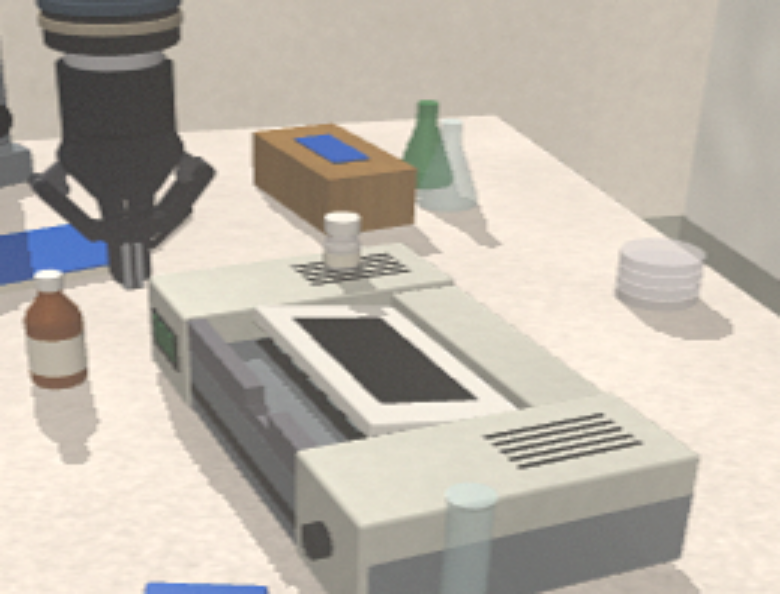

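The hood's front edge is visibly raised, with a dark gap at about (310,390). The notch at about (265,400) is deeper, and the bystanders stand where they were. I'll hand in.

```bash
python3 -c "
from workcell import r
r.job_done();print(r.observe()['time'])"
```

```text
the job is handed in; nothing more can be done
the job is handed in; nothing more can be done
```

The hood is open and the job is handed in; no verdict was reported. I finished moving at about 8 s of the 64 s allowed.

- **Feeling along the rail:** I set the shut fingertip on the rail's left end (about 9 N at z = 0.105 m) and slid it right, with 7–9 N at every stop. Contact dropped away at case y ≈ -27 mm. That fits the notch the cameras showed, with edges near -18 and -68 mm.
- **Pressing the key:** I moved to y ≈ -41 mm and pressed down. The force rose to 21 N at z = 0.0887 m, which matches the key's hard stop at 0.089 m.
- **Last checks:** I lifted straight up and backed away, and the force reading returned to near zero. The side picture shows the hood ajar and the notch deeper, and the bottle, jar, cylinder and slide box (partly in view) look unmoved. I judged the hood's tilt by eye and did not measure its angle. No check failed or disagreed.

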